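# Fit the photometer's filter and lamp cap, and hold the cap seated

### The job

Get the photometer module ready for its lamp check: first take the orange filter out of the rack, slide it edgewise into the module's narrow slot until its handle sits fully down on the housing, and let go of it. Then fit the black lamp cap into the module's round port with its lugs in the two notches, push it fully down against the spring, twist it a quarter turn clockwise (seen from above) to the stop, and finish while still gripping it, pushed fully down and turned, because the springs throw it back. Leave the blue and green filters in the rack and do not disturb the bottle, jar, beaker and screwdriver.

Things in the scene. Friction and masses are not known exactly. Their poses are not given: they have to be found in the camera images.
- module: photometer module, fixed white box on a dark-grey base, 150 (x) x 230 (y) x 75 mm high, blue strip on its front (-x) side. Origin: centre of its underside. It carries the round lamp port (55 mm to the -y side) and the filter slot (70 mm to the +y side).
- port (a point): centre of the lamp port's mouth, on top of its square dark-grey collar, 77 mm above the table; axes as the module's. Collar 7 mm thick, bore 43 mm, two notches 13 mm wide at +x and -x (to 29 mm from the centre, yellow marks beyond). The cap's lugs must sink about 5 mm past rest to clear the collar, then turn clockwise only; green dots at +y and -y: where the wing points when turned.
- slot (a point): centre of the filter slot's mouth, on the module's flat top, 75 mm above the table; axes as the module's. The slot is 8 mm wide along x, 55 mm long along y and 50 mm deep, orange strips along both sides.
- rotor (a point): centre of the top of the sprung turntable in the port, 54 mm across: 11 mm below port at rest, 21 mm fully pushed down. It turns and sinks with the cap; its x axis points at the notches at rest. Four brass dogs, 4 mm high, take the lugs between them (13 mm gaps).
- port_plunger (a joint): how far the turntable is pushed down, m: 0 at rest, 0.010 at the stop; spring 4 N at rest to 12 N at the stop
- port_rotor (a joint): how far the turntable is turned clockwise seen from above, rad: 0 at rest (lugs at the notches), 1.5 at the stop; return spring 0.04 N m at rest to 0.17 N m at the stop. The lugs have about 0.1 rad of play in it.
- lamp_cap: black lamp cap, 150 g, 63 mm tall, upright on the table. Origin: centre of underside. Brass barrel 38 mm across, 23 high, with two lugs at its foot at +x and -x (8 wide, 8 high, tips 26 mm from axis); black disc 52 across at 23-31 mm height; black wing grip 44 long (x, in line with the lugs), 14 thick (y), at 31-63 mm height, red line on top. Same after half a turn.
- filter_rack: fixed white rack, 150 (x) x 75 (y) x 60 mm high, with three slots 48 mm apart along its x axis (at -48, 0, +48 mm), each 8 x 55 mm, 50 mm deep. Origin: centre of its underside.
- filter_orange: black plate 5 mm thick (x), 50 wide (y), 46 high, amber window, under an orange handle bar 11 (x) x 58 (y) mm at 46-70 mm height; 50 g. Origin: centre of the plate's lower edge, z up. Hangs by its handle in one of the rack's slots, origin 14 mm above the table; same after half a turn. Fully home in the module the handle rests on the top, origin 46 mm below slot.
- filter_blue: the same with a blue handle, in another slot of the rack; leave it there
- filter_green: the same with a green handle, in another slot of the rack; leave it there
- reagent_bottle: loose white bottle with a blue cap, 60 mm across, 130 mm tall, a bystander. Origin: centre of its underside
- control_jar: loose amber jar with a red lid, 50 mm across, 60 mm tall, a bystander. Origin: centre of its underside
- beaker: loose glass beaker, 70 mm across, 90 mm tall, a bystander. Origin: centre of its underside
- screwdriver: screwdriver lying on the table, a bystander; origin under its middle

How it is judged:
On the way, in this order (a step that is already met when the one before it is completed fails the run):
1. the orange filter is fully home in the module's slot and let go (z of filter_orange in the frame of slot below -0.042 m and horizontal distance between filter_orange and slot below 0.006 m and angle between filter_orange's own z axis and vertical below 0.1 rad and angle between the x axis of filter_orange and the x axis of module, either way round below 0.12 rad and contact force between the fingers and filter_orange below 0.2 N), for 0.2 s.
2. the lamp cap is in the port, upright, its lugs in the notches (z of lamp_cap in the frame of port below -0.008 m and horizontal distance between lamp_cap and port below 0.005 m and angle between lamp_cap's own z axis and vertical below 0.12 rad), for 0.1 s.
At the end, for the whole second after the job is handed in: Orange filter home in the slot (handle within 4 mm of the top, 6 mm of centre, upright), untouched; lamp cap upright in the port within 5 mm of centre; turntable pushed down over 7.5 of 10 mm and turned over 1.25 of 1.5 rad while the fingers grip the cap (all of step 1 and all of step 2 and angle between the x axis of lamp_cap and the x axis of rotor, either way round below 0.25 rad and value of joint port_plunger above 0.0075 m and value of joint port_rotor above 1.25 rad and contact force between the fingers and lamp_cap above 1.5 N); the arm keeps its last pose, push and grip.
It fails at once if the blue or green filter is moved more than 20 mm (distance of any of filter_blue, filter_green from where it was at the start of the episode above 0.02 m).
It fails at once if the bottle, jar, beaker or screwdriver is moved more than 30 mm (distance of any of reagent_bottle, control_jar, beaker, screwdriver from where it was at the start of the episode above 0.03 m).
It also fails if it takes over 61 s, if anything falls off the work surface, if the arm or the gripper's body presses on something with over 40 N, if the wrist force passes 120 N, or if a joint passes its speed limit or range.

### The arm

A 6-joint arm with a two-finger parallel gripper is mounted at the origin on the work surface. World frame = base frame: x ahead of the robot, y to its left, z up, the work surface at z = 0. Lengths are in m, angles in rad, forces in N, time in s.
With the tool pointing down it reaches from about 0.25 to 0.725 m from the base axis. Payload 4 kg.
Tool frame: the origin (TCP) lies on the front face of the gripper's body, between the roots of the fingers; the fingertips stand 73 mm ahead of it and the grasp point (between the pads) lies 54 mm ahead of it; z points along the fingers, y is the line along which they close (so a half turn about z gives the same grasp; the last joint's range is limited). The gripper opens to 85 mm and grips with 20 to 120 N. Pads are 22 mm wide; open, the fingers measure 114 mm over their backs; the gripper's body (76 mm by 85 mm) begins 54 mm behind the grasp point. The pads swing forward as they close: fully open they stand 13 mm farther back than shut.
Start: joints at [1.329, 0.241, 0.005, 1.335, 0, 1.571], TCP at [0.12, 0.485, 0.304] pointing down, gripper open.
Joint ranges: [-2.72, 2.72], [-1.05, 1.87], [-1.09, 1.28], [-1.99, 2.15], [-1.42, 1.44], [-3.14, 3.14]. Speed limits (rad/s): [2.79, 2.79, 3.14, 3.14, 3.14, 3.14].

### API

Orientations are given as a unit quaternion [x, y, z, w].
In Python, from workcell import bot gives the robot as it stands. The module is installed in compiled form; this text tells all that it offers.
- The arm moves only by the tool step_arm, never from a script. Its argument "rows" is a list of rows, each a list of 2 entries, a list of its own where there are three numbers: the shift along the tool's x, y, z in mm, then the turn about the tool's z in degrees. A call has 1 to 12 rows; each row is the pose to reach, as a shift and turn from the pose commanded when the call began, along the tool's axes at that moment; what a row does not reach only later rows make up. A row lasts 1/8 s, in which the tool goes at most 62.5 mm and 10.7 degrees, less where a joint would pass 70% of its speed; a pose out of reach is approached as far as the arm can. A call with a gripper value outside its range is refused whole. "claw" is the gripper's target within -1 to 1 (shut at 1, half-way at 0, fully open at -1), set as the call begins (left out, the last holds). The fingers move at their own pace and stop on an object; the grip force is fixed at half the most. Time passes only in rows, so rows that repeat a pose let the fingers close. It gives the time, the measured TCP pose, the force, the opening and the grip force at its end, in the units of the state.
- bot.get_obs(): the state, without advancing time (a new reading comes with each control period).
- bot.camera(name): name is "side" or "top"; returns (picture, depth): 480x640x3 uint8, red, green, blue; 480x640 float32, m along the optical axis (not along the pixel's ray), 0 where there is no reading.
- bot.camera_params(name): a dict with "fx", "fy", "cx", "cy" (pixels), "pose" (4x4, takes a point from camera to world coordinates). Camera axes: x right, y up, looking along -z (the intrinsics and any distortion apply to the point x, -y, -z); pixel columns grow to the right and rows downward; lengths in m; the calibration is good to about 2 mm. A picture is of the moment at which its call begins. camera_params takes no time and is no camera call.
- bot.job_done(): hands the job in; it is judged then, once.
Trained networks look in the newest picture that a camera, given by its name, has taken for a name from the list of things; names that differ only in an ending like _2 or _b are one class to them, and where a whole thing is asked for, a point or a joint stands for the part that bears it (a point fixed in the world has none). Each returns a list of dicts, best first, with "score" (0 to 1); they miss things now and then, are a little off and sometimes report something else, mostly with a low value. They report only what shows in the picture. A call takes as long as a camera call.
- bot.trace(target, camera): "pixels" (480x640 bool, what is visible of it) and "uv" ([column, row] in pixels, amid what is visible of it).
The state is a dict: "clock": time; "joint_pos": joint angles; "joint_vel": joint speeds; "tau": joint torques, N m; "eef_pos": TCP position; "tool_rot": TCP orientation; "ft_force": force on the tool from outside, world axes, zero at the start; "ft_torque": the same for the moment, N m; "grip_width": finger opening in m; "grasp_force": force on a finger pad.
Only numpy, scipy, OpenCV 4.12 (cv2) and the standard library are available. Lean on these libraries where they do the work, as an engineer would, in place of code of your own. Each camera call takes 0.05 s, during which the arm holds its last target. There are 200 camera calls.

## Working session

There is one attempt and no reset: what is moved stays moved. The work goes in short steps, Python scripts to look and compute and a tool call to move; the robot and the scene stay as the last step left them, time stands still between calls to the robot, and variables do not carry over. Pictures are saved under pics/ and viewed, at most 10 in all, crops included, and the job is handed in when it is done.

Besides the shell and the picture viewer there is one more tool, called after "Call:" in YAML: its name, and indented under it one key for each argument. step_arm: Moves the arm, as the interface text tells. Its arguments: {"type":"object","properties":{"rows":{"type":"array"},"claw":{"type":"number"}},"required":["rows"]}

```bash
mkdir -p pics
cat > h.py <<'E'
import numpy as np, cv2
from workcell import bot
from scipy.spatial.transform import Rotation as R
def cloud(cam):
    img,d=bot.camera(cam); p=bot.camera_params(cam)
    v,u=np.mgrid[0:480,0:640]
    c=np.stack([(u-p['cx'])/p['fx']*d,-(v-p['cy'])/p['fy']*d,-d],-1)
    P=np.array(p['pose']); w=c@P[:3,:3].T+P[:3,3]
    w[d==0]=np.nan
    return img,d,w
def save(n,img): cv2.imwrite(f'pics/{n}.png',img[...,::-1])
E
python3 - <<'E'
from h import *
o=bot.get_obs(); print({k:np.round(v,3) for k,v in o.items()})
for c in ('top','side'):
    img,d,w=cloud(c); save(c+'0',img); p=bot.camera_params(c); print(c,{k:(np.round(v,3).tolist()) for k,v in p.items()})
    np.savez(c+'0.npz',img=img,w=w)
    for t in ['module','port','lamp_cap','filter_rack','filter_orange','filter_blue','filter_green','reagent_bottle','control_jar','beaker','screwdriver']:
        for r in bot.trace(t,c)[:1]:
            m=r['pixels']; q=w[m]; q=q[~np.isnan(q[:,0])]
            print(t,round(r['score'],2),np.round(r['uv']),m.sum(),np.round(np.median(q,0),3),np.round(np.percentile(q,[2,98],0),3).tolist())
E
```

```text
{'clock': np.float64(0.0), 'joint_pos': array([1.329, 0.241, 0.004, 1.335, 0.   , 1.571]), 'joint_vel': array([-0.001,  0.   ,  0.001, -0.   , -0.001,  0.001]), 'tau': array([ 1.0000e-03, -3.7231e+01,  2.5241e+01,  1.7000e-02, -0.0000e+00,
       -0.0000e+00]), 'eef_pos': array([0.12 , 0.485, 0.303]), 'tool_rot': array([ 0.121,  0.993, -0.001, -0.   ]), 'ft_force': array([-0.837, -0.692, -0.467]), 'ft_torque': array([ 0.088, -0.018, -0.011]), 'grasp_force': np.float64(0.0), 'grip_width': np.float64(0.086)}
top {'fx': 513.104, 'fy': 513.104, 'cx': 322.05, 'cy': 236.424, 'pose': [[0.007, 0.976, -0.216, 0.318], [-1.0, 0.007, -0.004, 0.003], [-0.002, 0.216, 0.976, 1.259], [0.0, 0.0, 0.0, 1.0]]}
module 0.57 [330. 244.] 6426 [ 0.57  -0.013  0.075] [[0.495, -0.122, 0.03], [0.649, 0.098, 0.08]]
port 0.64 [328. 240.] 6410 [ 0.57  -0.013  0.075] [[0.495, -0.123, 0.041], [0.649, 0.098, 0.08]]
lamp_cap 0.63 [454. 274.] 379 [ 0.494 -0.302  0.034] [[0.472, -0.33, 0.015], [0.517, -0.284, 0.066]]
filter_rack 0.69 [196. 290.] 2002 [0.458 0.305 0.059] [[0.393, 0.272, 0.006], [0.541, 0.351, 0.072]]
fil
[... 1193 characters left out ...]
r_rack 0.89 [268. 320.] 1915 [0.446 0.347 0.047] [[0.388, 0.278, -0.001], [0.535, 0.361, 0.064]]
filter_orange 0.71 [285. 313.] 155 [0.413 0.315 0.077] [[0.408, 0.286, 0.06], [0.42, 0.341, 0.087]]
filter_blue 0.73 [251. 302.] 146 [0.509 0.326 0.076] [[0.504, 0.298, 0.061], [0.515, 0.351, 0.087]]
filter_green 0.7 [267. 305.] 197 [0.462 0.317 0.075] [[0.456, 0.222, 0.002], [0.52, 0.346, 0.087]]
reagent_bottle 0.73 [301. 254.] 2503 [0.568 0.077 0.071] [[0.488, -0.068, 0.003], [0.647, 0.112, 0.078]]
beaker 0.91 [442. 207.] 588 [ 0.374 -0.449  0.062] [[0.347, -0.504, 0.001], [0.411, -0.432, 0.09]]
screwdriver 0.62 [242. 357.] 547 [0.428 0.443 0.018] [[0.397, 0.389, -0.001], [0.494, 0.551, 0.028]]
```

View pics/top0.png

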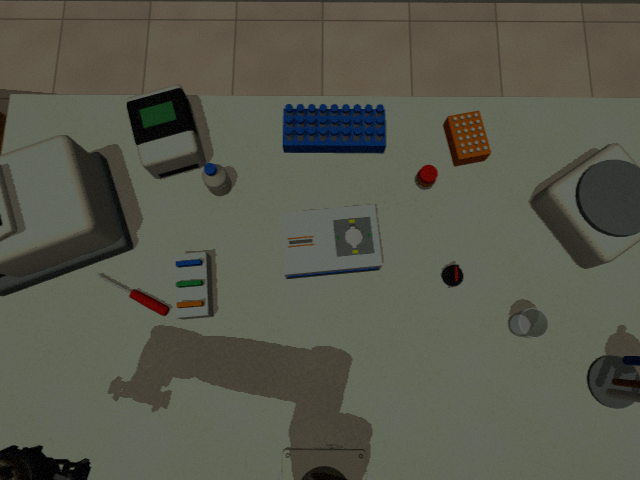

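Run:
```python
from h import *
z=np.load('top0.npz'); img,w=z['img'],z['w']
def rect(m,n):
    q=w[m][:,:2].astype(np.float32); r=cv2.minAreaRect(q); print(n,len(q),np.round(r[0],4),np.round(r[1],4),round(r[2],2))
x,y,h=w[...,0],w[...,1],w[...,2]
hsv=cv2.cvtColor(img,cv2.COLOR_RGB2HSV)
mod=(abs(h-.075)<.004)&(x>.45)&(x<.7)&(abs(y)<.2); rect(mod,'modtop')
rk=(abs(h-.060)<.004)&(x>.36)&(x<.56)&(y>.22)&(y<.39); rect(rk,'racktop')
for n,xc in (('o',.418),('g',.466),('b',.512)):
    m=(h>.079)&(abs(x-xc)<.02)&(y>.25)&(y<.38)&(hsv[...,1]>80); rect(m,n); print(np.median(h[m]))
cap=(h>.055)&(x>.44)&(x<.54)&(y>-.36)&(y<-.25); rect(cap,'wing')
disc=(h>.022)&(x>.44)&(x<.54)&(y>-.36)&(y<-.25); rect(disc,'disc')
# colours on module
for n,m in (('orange',(hsv[...,0]<20)&(hsv[...,0]>5)),('yellow',(abs(hsv[...,0].astype(int)-28)<7)),('green',abs(hsv[...,0].astype(int)-60)<20)):
    mm=m&(hsv[...,1]>110)&(x>.48)&(x<.66)&(abs(y)<.14)&(h>.06)
    k,l,s,c=cv2.connectedComponentsWithStats(mm.astype(np.uint8))
    for i in range(1,k):
        if s[i,4]>2: print(n,s[i,4],np.round(np.nanmean(w[l==i],0),4),np.round(c[i],1))
col=(abs(h-.077)<.01)&(hsv[...,2]<110)&(x>.5)&(x<.64)&(y<.0)&(y>-.12); rect(col,'collar')
c=lambda a,n:cv2.resize(a,None,fx=n,fy=n,interpolation=cv2.INTER_CUBIC)
a=c(img[180:310,260:410],4); b=c(img[235:310,160:235],4); d=c(img[245:305,425:485],4)
o=np.zeros((600,800,3),np.uint8); o[:520,:600]=a; o[:240,600:800]=d[:,:200]; o[300:600,500:800]=b; save('crop0',o)
```

```text
modtop 5166 [ 0.576  -0.0119] [0.1514 0.2304] 5.82
racktop 1474 [0.4673 0.3146] [0.1505 0.0761] 5.14
o 122 [0.4192 0.3094] [0.0109 0.0576] 5.81
0.08383763398723787
g 124 [0.4671 0.3149] [0.0118 0.0592] 5.62
0.08347391648833113
b 120 [0.5147 0.3188] [0.0114 0.0566] 5.22
0.08434874559130845
wing 121 [ 0.4952 -0.308 ] [0.0149 0.0424] 87.42
disc 369 [ 0.4964 -0.3076] [0.05   0.0511] 26.82
orange 34 [0.5783 0.0599 0.0752] [300.  237.1]
orange 32 [0.5595 0.0573 0.0754] [301.  244.9]
yellow 21 [ 0.6186 -0.062   0.0774] [351.6 220.7]
yellow 21 [ 0.5448 -0.0683  0.0769] [354.4 251.3]
green 9 [ 0.5858 -0.1027  0.0771] [368.9 234.3]
green 8 [ 0.5784 -0.0283  0.0763] [337.4 237.2]
collar 2642 [ 0.5704 -0.0609] [0.1395 0.1187] 0.33
```

View pics/crop0.png

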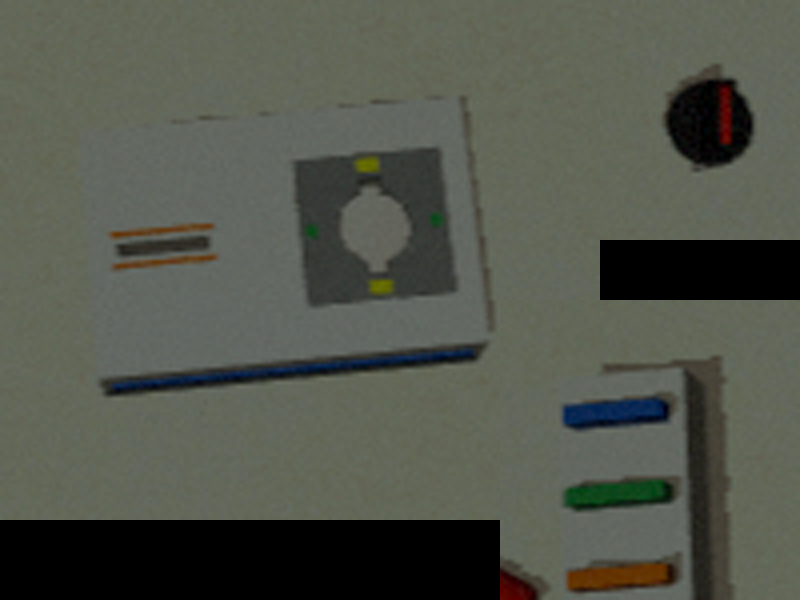

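The pictures show the module at about (330,244), with its slot on the left at (300,241) and the port on the right at (353,237). The cap is at (454,274). In the rack the orange filter is nearest the robot at (190,304), with green and blue behind it. The bystanders are well clear.

```bash
cat >> h.py <<'E'
def need(x,y,z,yaw):
    """shift (tool axes, mm) and turn (deg, + = cw from above) to TCP x,y,z with tool-y at world angle yaw"""
    o=bot.get_obs(); M=R.from_quat(o['tool_rot']).as_matrix()
    cur=np.degrees(np.arctan2(M[1,1],M[0,1]))
    s=M.T@(np.array([x,y,z])-o['eef_pos'])*1e3
    print('t',round(float(o['clock']),2),'eef',np.round(o['eef_pos'],4),'yawY',round(cur,2),'tilt',np.round(M[:2,2],4),'w',round(float(o['grip_width']),4),'gf',round(float(o['grasp_force']),1),'F',np.round(o['ft_force'],1),'q',np.round(o['joint_pos'],2))
    print('SHIFT',np.round(s,1),'TURN',round(float((cur-yaw+180)%360-180),2))
E
python3 -c "
from h import *
need(.4192,.3094,.25,5.5)"
```

```text
t 1.2 eef [0.1197 0.4855 0.3039] yawY 76.15 tilt [ 0.0001 -0.    ] w 0.0856 gf 0.0 F [-0.3  0.6 -0.7] q [ 1.33  0.24  0.01  1.34 -0.    1.57]
SHIFT [-332.9  -99.3   53.9] TURN 70.65
```

Call:
step_arm:
  rows:
    - [[-40,-12,0],9]
    - [[-80,-24,5],18]
    - [[-125,-37,15],27]
    - [[-170,-50,25],36]
    - [[-210,-62,35],45]
    - [[-250,-74,45],54]
    - [[-290,-86,54],63]
    - [[-333,-99,54],70.6]
    - [[-333,-99,54],70.6]
    - [[-333,-99,54],70.6]
    - [[-333,-99,54],70.6]
  claw: 0.3

```text
clock: 2.58
eef_pos: [0.4185, 0.3102, 0.25]
tool_rot: [0.671, 0.741, -0.0, -0.0]
ft_force: [0.7, 0.1, 0.1]
grip_width: 0.0296
grasp_force: 0.0
```

Run:
```python
from h import *
need(.4192,.3094,.136,5.5)
for c in ('top','side'):
    img,d,w=cloud(c); save(c+'1',img); 
    u,v,s=(190,290,70) if c=='top' else (275,290,80)
    a=cv2.resize(img[v-s:v+s,u-s:u+s],(390,390),interpolation=cv2.INTER_CUBIC)
    o=a if c=='top' else np.hstack([o,a])
save('c1',o)
```

```text
t 2.58 eef [0.4185 0.3102 0.25  ] yawY 5.66 tilt [-0.0003  0.0001] w 0.0296 gf 0.0 F [0.7 0.1 0.1] q [ 0.64  0.31 -0.04  1.22  0.    2.11]
SHIFT [ -0.9   0.7 114. ] TURN 0.16
```

View pics/c1.png

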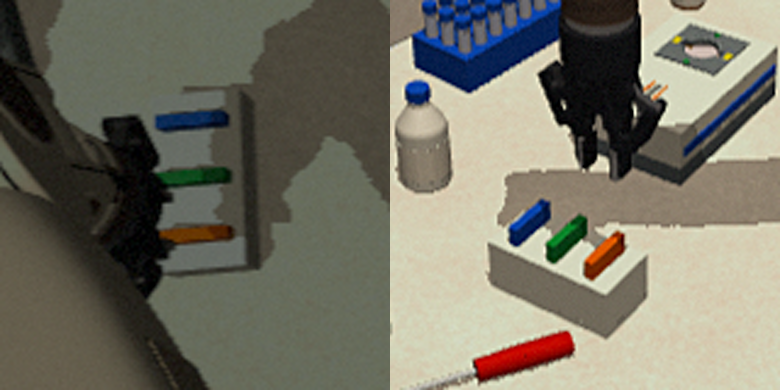

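Call:
step_arm:
  rows:
    - [[-0.9,0.7,30],0]
    - [[-0.9,0.7,60],0]
    - [[-0.9,0.7,80],0]
    - [[-0.9,0.7,95],0]
    - [[-0.9,0.7,105],0]
    - [[-0.9,0.7,113],0]
    - [[-0.9,0.7,113],0]
    - [[-0.9,0.7,113],0]

```text
clock: 3.68
eef_pos: [0.4204, 0.309, 0.1374]
tool_rot: [0.672, 0.74, 0.001, 0.0]
ft_force: [0.3, -0.1, 0.1]
grip_width: 0.0298
grasp_force: 0.0
```

Call:
step_arm:
  rows:
    - [[0,0,0],0]
    - [[0,0,0],0]
    - [[0,0,0],0]
    - [[0,0,0],0]
    - [[0,0,0],0]
    - [[0,0,0],0]
  claw: 1

```text
clock: 4.42
eef_pos: [0.4203, 0.309, 0.1376]
tool_rot: [0.672, 0.74, 0.001, 0.0]
ft_force: [-1.2, -0.8, 5.4]
grip_width: 0.0098
grasp_force: 60.0
```

Call:
step_arm:
  rows:
    - [[0,0,-10],0]
    - [[0,0,-25],0]
    - [[0,0,-45],0]
    - [[0,0,-75],0]
    - [[0,0,-105],0]
    - [[0,0,-120],0]
    - [[0,0,-120],0]
    - [[0,0,-120],0]

```text
clock: 5.42
eef_pos: [0.4196, 0.3084, 0.2558]
tool_rot: [0.672, 0.74, -0.001, -0.0]
ft_force: [-0.3, 0.9, -0.6]
grip_width: 0.0097
grasp_force: 59.2
```

```bash
python3 -c "
from h import *
need(.569,.058,.2,5.75)"
```

```text
t 5.42 eef [0.4196 0.3084 0.2558] yawY 5.55 tilt [-0.0016 -0.0012] w 0.0097 gf 59.2 F [-0.3  0.9 -0.6] q [ 0.63  0.31 -0.03  1.23 -0.    2.11]
SHIFT [-263.6  124.6   55.9] TURN -0.2
```

Call:
step_arm:
  rows:
    - [[-35,16,0],0]
    - [[-75,35,0],0]
    - [[-115,54,0],0]
    - [[-155,73,0],0]
    - [[-195,92,0],0]
    - [[-230,109,0],0]
    - [[-255,121,10],0]
    - [[-263.6,124.6,25],0]
    - [[-263.6,124.6,40],-0.2]
    - [[-263.6,124.6,40],-0.2]
    - [[-263.6,124.6,40],-0.2]

```text
clock: 6.8
eef_pos: [0.5693, 0.0595, 0.217]
tool_rot: [0.67, 0.742, -0.0, -0.0]
ft_force: [-0.3, -0.2, -0.4]
grip_width: 0.0097
grasp_force: 59.2
```

Run:
```python
from h import *
need(.569,.058,.2,5.75)
o=None
for c in ('top','side'):
    img,d,w=cloud(c); np.savez(c+'2.npz',img=img,w=w)
    hsv=cv2.cvtColor(img,cv2.COLOR_RGB2HSV)
    m=(hsv[...,0]>4)&(hsv[...,0]<22)&(hsv[...,1]>110)&(abs(w[...,0]-.569)<.06)&(abs(w[...,1]-.058)<.06)
    k,l,s,cc=cv2.connectedComponentsWithStats(m.astype(np.uint8))
    for i in range(1,k):
        if s[i,4]>4:
            q=w[l==i]; print(c,s[i,4],np.round(np.mean(q,0),4),np.round(cc[i],1),np.round([q.min(0),q.max(0)],4).tolist(), cv2.minAreaRect(q[:,:2].astype(np.float32)))
    u,v,s=(305,235,50) if c=='top' else (275,265,50)
    a=cv2.resize(img[v-s:v+s,u-s:u+s],(400,400),interpolation=cv2.INTER_CUBIC)
    o=a if o is None else np.hstack([o,a])
save('c2',o)
```

```text
t 6.8 eef [0.5693 0.0595 0.217 ] yawY 5.84 tilt [-0.0002  0.0002] w 0.0097 gf 59.2 F [-0.3 -0.2 -0.4] q [0.1  0.43 0.05 1.19 0.   1.57]
SHIFT [-1.5 -0.4 17. ] TURN 0.09
side 262 [0.5629 0.1057 0.5488] [288.8  92. ] [[0.5303, 0.097, 0.5167], [0.5955, 0.1134, 0.5793]] ((0.5629615187644958, 0.10531552135944366), (0.06480372697114944, 0.014237903989851475), 2.780729293823242)
side 21 [0.5271 0.0427 0.4628] [316.2 122.1] [[0.5233, 0.0268, 0.4492], [0.5329, 0.0566, 0.4746]] ((0.5282631516456604, 0.04195145517587662), (0.007328899577260017, 0.030506685376167297), 8.756601333618164)
side 29 [0.5261 0.063  0.4562] [311.5 127.1] [[0.5224, 0.0384, 0.4378], [0.5294, 0.08, 0.4714]] ((0.5270340442657471, 0.059395864605903625), (0.005184856243431568, 0.041714467108249664), 8.174206733703613)
side 14 [0.524  0.0702 0.4315] [310.3 137.4] [[0.5215, 0.0621, 0.4224], [0.5281, 0.0788, 0.4451]] ((0.5238803625106812, 0.07020024210214615), (0.003981080837547779, 0.017778659239411354), 14.966145515441895)
side 21 [0.5272 0.0485 0.4304] [314.6 135. ] [[0.5224, 0.0298, 0.4184], [0.5307, 0.0641, 0.4408]] ((0.52
[... 427 characters left out ...]
, 0.07321874052286148), (0.06942695379257202, 0.042951393872499466), 53.84754943847656)
side 133 [0.5646 0.0743 0.138 ] [297.2 232. ] [[0.5569, 0.0475, 0.0966], [0.5723, 0.095, 0.1679]] ((0.5652347207069397, 0.07133938372135162), (0.014458226971328259, 0.04794821888208389), 2.885165214538574)
side 24 [0.5755 0.0585 0.0744] [297.8 247.2] [[0.5687, 0.033, 0.0704], [0.5824, 0.0932, 0.0787]] ((0.5757589340209961, 0.0633578896522522), (0.009470921009778976, 0.060686010867357254), 5.642423152923584)
side 16 [0.5565 0.0547 0.0747] [303.8 248.9] [[0.5532, 0.0323, 0.0714], [0.5603, 0.082, 0.0766]] ((0.5558511018753052, 0.05701630935072899), (0.004669713322073221, 0.04965840280056), 5.454965114593506)
```

View pics/c2.png

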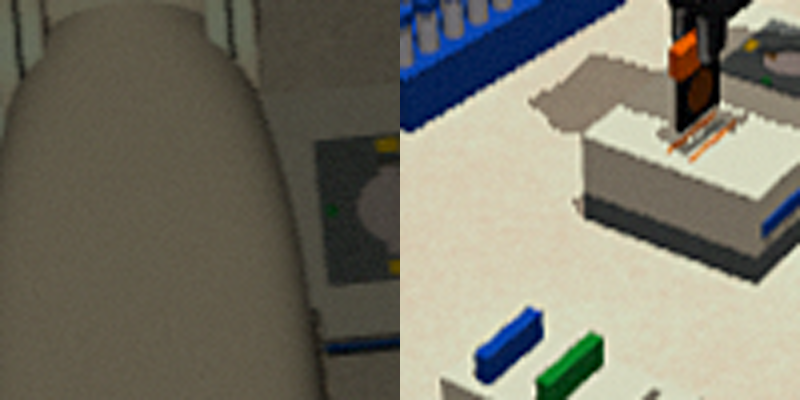

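The filter is held upright about 17 mm above the slot. The top view is blocked by the arm, while the side view shows the filter at (275,230) in the full image with the slot strips just below it. I'll compare the two in that same camera.

Run:
```python
from h import *
a=np.radians(5.75); Rz=np.array([[np.cos(a),np.sin(a)],[-np.sin(a),np.cos(a)]])
def loc(w): return np.concatenate([(w[...,:2]-[.569,.058])@Rz.T*1e3,w[...,2:]*1e3],-1)
# strips in undisturbed pictures
for c in ('top','side'):
    z=np.load(c+'0.npz'); img=z['img']; L=loc(z['w']); hsv=cv2.cvtColor(img,cv2.COLOR_RGB2HSV)
    m=(hsv[...,0]>4)&(hsv[...,0]<22)&(hsv[...,1]>100)&(abs(L[...,0])<20)&(abs(L[...,1])<40)&(abs(L[...,2]-75)<8)
    for s in (1,-1):
        q=L[m&(s*L[...,0]>0)]; print(c,'strip',s,len(q),q.mean(0).round(1),np.percentile(q,[2,98],0).round(1).tolist())
z=np.load('side2.npz'); img=z['img']; L=loc(z['w']); hsv=cv2.cvtColor(img,cv2.COLOR_RGB2HSV)
org=(hsv[...,0]>4)&(hsv[...,0]<22)&(hsv[...,1]>110)
box=(abs(L[...,0])<25)&(abs(L[...,1])<45)
h=org&box&(L[...,2]>141)&(L[...,2]<172); q=L[h]; print('handle',len(q),q.mean(0).round(1),np.percentile(q,[2,15,50,85,98],0).round(1).tolist())
p=box&(L[...,2]>97)&(L[...,2]<134); q=L[p]; print('plate',len(q),np.percentile(q,[2,15,50,85,98],0).round(1).tolist())
for zz in range(95,175,6):
    r=box&(abs(L[...,2]-zz)<3); q=L[r]
    if len(q): print(zz,len(q),'x pct',np.percentile(q[:,0],[5,25,50,75,95]).round(1),'ymax',np.percentile(q[:,1],[2,98]).round(1))
```

```text
top strip 1 38 [ 9.3  0.6 75.1] [[7.1, -25.7, 71.5], [11.4, 29.5, 79.6]]
top strip -1 36 [-9.7  1.1 75.4] [[-12.1, -26.4, 71.7], [-8.0, 29.4, 81.3]]
side strip 1 15 [ 6.7  0.7 73.6] [[2.1, -29.0, 69.0], [10.9, 29.9, 76.4]]
side strip -1 13 [-12.6   2.6  74.9] [[-15.4, -27.3, 72.2], [-7.9, 26.7, 77.6]]
handle 70 [ -2.9  25.6 155.3] [[-8.7, 8.5, 142.6], [-6.8, 14.1, 145.9], [-3.8, 27.4, 156.2], [2.4, 33.9, 163.5], [4.6, 37.2, 166.2]]
plate 117 [[-6.0, -20.5, 97.6], [-4.1, -13.1, 100.8], [-2.4, 6.8, 115.1], [-0.4, 27.2, 125.6], [1.1, 30.0, 132.3]]
95 14 x pct [-4.8 -2.4 -1.4 -0.2  0.4] ymax [-18.1  29. ]
101 24 x pct [-4.3 -3.2 -2.5 -1.2  0.7] ymax [-21.5  27.9]
107 14 x pct [-4.  -3.  -2.  -0.8  0.4] ymax [-18.6  29.8]
113 18 x pct [-6.3 -3.3 -2.5 -2.2 -0.4] ymax [-17.3  29.4]
119 21 x pct [-5.4 -3.9 -3.2 -1.1  0.2] ymax [-21.5  29.2]
125 24 x pct [-5.9 -3.9 -2.3 -0.7 -0.3] ymax [-14.7  33. ]
131 12 x pct [-5.1 -3.  -1.9 -1.5  0.1] ymax [-20.6  30.5]
137 13 x pct [-5.  -4.  -3.3 -2.4 -1.7] ymax [-9.4 33.2]
143 15 x pct [-9.4 -7.5 -4.9 -1.1  3.8] ymax [ 4.9 35.9]
149 19 x pct [-12.8  -7.1  -5.1  -3.    5.2] ymax [ 6.4 37.2]
155 29 x pct [-18.6 -14.2  -7.   -3.8   3.8] ymax [-7.  35.5]
161 46 x pct [-17.6  -9.4  -2.9   4.2  11.1] ymax [-4.3 35.3]
167 28 x pct [-19.4 -12.7  -4.9   6.8  17.7] ymax [-3.6 29.2]
173 26 x pct [-19.8 -15.8  -9.5   2.5   9.6] ymax [-2.5 17.5]
```

```bash
cat > fit.py <<'E'
from h import *
from scipy.optimize import minimize
p=bot.camera_params('side'); P=np.linalg.inv(np.array(p['pose'])); a=np.radians(5.8)
ex=np.array([np.cos(a),np.sin(a),0]); ey=np.array([-np.sin(a),np.cos(a),0])
O=np.array([.569,.058,0])
def proj(X):
    c=X@P[:3,:3].T+P[:3,3]; return np.stack([p['cx']+p['fx']*c[:,0]/-c[:,2],p['cy']-p['fy']*c[:,1]/-c[:,2]],-1)
W=lambda x,y,z:O+ex*x/1e3+ey*y/1e3+np.array([0,0,z/1e3])
def render(polys,S=8):
    m=np.zeros((480*S//4,640*S//4),np.uint8)  # window cols 240-400, rows 180-300
    for q in polys:
        uv=(proj(np.array([W(*v) for v in q]))-[240,180]+.5)*S
        cv2.fillPoly(m,[np.round(uv*16).astype(np.int32)],255,shift=4)
    return cv2.resize(m[:120*S,:160*S],(160,120),interpolation=cv2.INTER_AREA)/255.
def best(T,model,x0):
    f=lambda v:((render(model(*v))-T)**2).sum()
    g=[(f((x,y)),x,y) for x in np.arange(-8,8.1,1) for y in np.arange(-10,10.1,1)]
    _,x,y=min(g); r=minimize(f,(x,y),method='Nelder-Mead',options=dict(initial_simplex=[(x,y),(x+1,y),(x,y+1)],xatol=.02)); return r.x.round(2),round(r.fun,2),round(T.sum(),1)
def load(n):
    z=np.load(n); img,w=z['img'][180:300,240:400],z['w'][180:300,240:400]
    d=w-O; L=np.stack([d@ex,d@ey,d[...,2]],-1)*1e3; return img,L
def plate(z0,z1): return lambda x,y:[[(x-2.5,y-25,z0),(x-2.5,y+25,z0),(x-2.5,y+25,z1),(x-2.5,y-25,z1)],[(x-2.5,y+25,z0),(x+2.5,y+25,z0),(x+2.5,y+25,z1),(x-2.5,y+25,z1)]]
def strips(x,y): return [[(x+s*9.5-1.2,y-28,75),(x+s*9.5+1.2,y-28,75),(x+s*9.5+1.2,y+28,75),(x+s*9.5-1.2,y+28,75)] for s in (1,-1)]
E
python3 - <<'E'
from fit import *
img,L=load('side0.npz'); f=img.astype(float)
# orange-ness, soft
on=np.clip((f[...,0]-f[...,2])-np.median(f[...,0]-f[...,2]),0,None); on[(abs(L[...,0]+3)>25)|(abs(L[...,1])>40)|(abs(L[...,2]-75)>8)]=0
for s in (60,90,120): print('slot',s,best(np.clip(on/s,0,1)*(on>15),strips,0), on.max())
img,L=load('side2.npz'); box=(abs(L[...,0])<15)&(abs(L[...,1])<40)
for zl,z0 in ((86,93.5),(86,92.5),(86,94.5)):
    T=(box&(L[...,2]>zl)&(L[...,2]<136)).astype(float); print('filter',z0,best(T,plate(z0,136),0))
E
```

```text
slot 60 (array([-3.,  3.]), np.float64(21.97), np.float64(58.6)) 154.0
slot 90 (array([-3.21,  3.34]), np.float64(11.58), np.float64(48.3)) 154.0
slot 120 (array([-3.21,  3.34]), np.float64(6.99), np.float64(41.7)) 154.0
filter 93.5 (array([-0.14,  3.81]), np.float64(3.34), np.float64(138.0))
filter 92.5 (array([0.12, 3.31]), np.float64(4.28), np.float64(138.0))
filter 94.5 (array([-0.63,  4.73]), np.float64(3.34), np.float64(138.0))
```

```bash
cat > mfit.py <<'E'
from h import *
from scipy.optimize import minimize
def run(cam,S=4):
    z=np.load(cam+'0.npz'); img=z['img'].astype(float); w=z['w']; p=bot.camera_params(cam); P=np.linalg.inv(np.array(p['pose']))
    d=w-np.array([.576,-.012,0]); 
    g=cv2.cvtColor(z['img'],cv2.COLOR_RGB2GRAY)
    def poly(v,hx,hy,zz,off=(0,0)):
        a=np.radians(v[2]); c=np.array([[sx*hx+off[0],sy*hy+off[1]] for sx,sy in ((1,1),(1,-1),(-1,-1),(-1,1))])
        X=np.c_[v[0]+np.cos(a)*c[:,0]-np.sin(a)*c[:,1],v[1]+np.sin(a)*c[:,0]+np.cos(a)*c[:,1],np.full(4,zz)]
        k=X@P[:3,:3].T+P[:3,3]; return np.stack([p['cx']+p['fx']*k[:,0]/-k[:,2],p['cy']-p['fy']*k[:,1]/-k[:,2]],-1)
    def rend(v,*A):
        m=np.zeros((480*S,640*S),np.uint8); cv2.fillPoly(m,[np.round((poly(v,*A)+.5)*S*16).astype(np.int32)],255,shift=4)
        return cv2.resize(m,(640,480),interpolation=cv2.INTER_AREA)/255.
    def fit(T,v0,*A):
        f=lambda v:((rend(v,*A)-T)**2).sum(); r=minimize(f,v0,method='Nelder-Mead',options=dict(initial_simplex=[v0]+[np.array(v0)+e for e in np.diag([.004,.004,2])],xatol=2e-5)); return r.x.round(4),round(r.fun,1),T.sum()
    m=(abs(w[...,2]-.0755)<.006)&(abs(d[...,0])<.1)&(abs(d[...,1])<.15); m=cv2.morphologyEx(m.astype(np.uint8),cv2.MORPH_CLOSE,np.ones((25,25)))
    print(cam,'module top',fit(m.astype(float),[.575,-.012,5.7],.075,.115,.075))
    m=(abs(w[...,2]-.06)<.006)&(abs(w[...,0]-.467)<.1)&(abs(w[...,1]-.315)<.07); n=(w[...,2]>.055)&(abs(w[...,0]-.467)<.1)&(abs(w[...,1]-.315)<.06); m=cv2.morphologyEx((m).astype(np.uint8),cv2.MORPH_CLOSE,np.ones((9,9)))
    print(cam,'rack top',fit(m.astype(float),[.467,.315,5.3],.075,.0375,.060))
run('top'); run('side')
E
python3 mfit.py
```

```text
top module top (array([ 0.5758, -0.0117,  6.024 ]), np.float64(28.7), np.float64(6080.0))
top rack top (array([0.4674, 0.3146, 5.2099]), np.float64(17.6), np.float64(2080.0))
side module top (array([ 5.7410e-01, -4.0000e-04,  7.6024e+00]), np.float64(706.2), np.float64(1450.0))
side rack top (array([0.4634, 0.3207, 6.5713]), np.float64(72.8), np.float64(1209.0))
```

Call:
step_arm:
  rows:
    - [[-1,-1.2,8],-0.1]
    - [[-1,-1.2,15],-0.1]
    - [[-1,-1.2,15],-0.1]
    - [[-1,-1.2,15],-0.1]

```text
clock: 7.4
eef_pos: [0.5685, 0.0573, 0.2018]
tool_rot: [0.67, 0.742, -0.0, -0.0]
ft_force: [-0.2, 0.2, 0.1]
grip_width: 0.0095
grasp_force: 59.2
```

Run:
```python
from h import *
need(.569,.058,.2,5.95)
img,d,w=cloud('side'); np.savez('side3.npz',img=img,w=w)
from fit import *
i2,L=load('side3.npz'); box=(abs(L[...,0])<15)&(abs(L[...,1])<40)
z0=14+(bot.get_obs()['eef_pos'][2]-.1375)*1e3
T=(box&(L[...,2]>80)&(L[...,2]<118)).astype(float)
for e in (-1,0,1,2): print(z0+e,best(T,plate(z0+e,118),0))
save('c3',cv2.resize(img[215:265,265:335],(784,560),interpolation=cv2.INTER_CUBIC))
```

```text
t 7.4 eef [0.5685 0.0573 0.2018] yawY 5.84 tilt [-0.0001 -0.    ] w 0.0095 gf 59.2 F [-0.2  0.2  0.1] q [ 0.1   0.44  0.02  1.15 -0.    1.57]
SHIFT [0.7 0.5 1.8] TURN -0.11
77.53300591505257 (array([ 0.36, -2.23]), np.float64(8.49), np.float64(125.0))
78.53300591505257 (array([ 0.02, -1.59]), np.float64(7.87), np.float64(125.0))
79.53300591505257 (array([-0.66, -0.89]), np.float64(7.66), np.float64(125.0))
80.53300591505257 (array([-0.95, -0.39]), np.float64(7.85), np.float64(125.0))
```

View pics/c3.png

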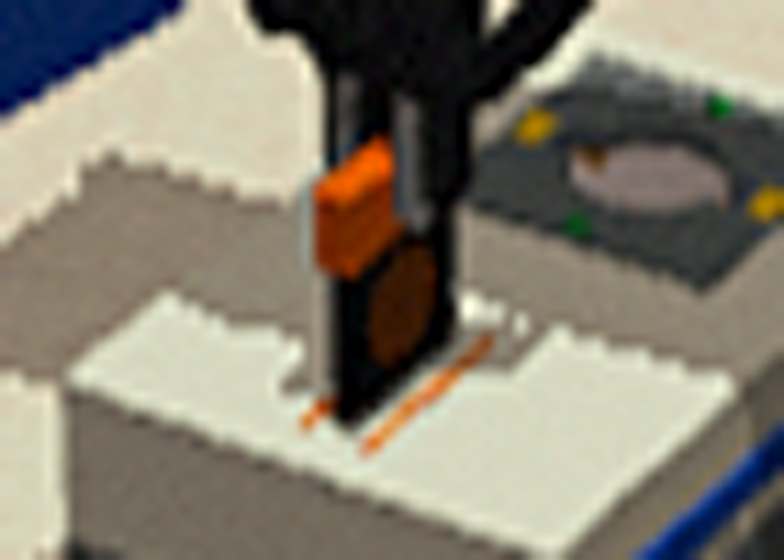

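The plate's lower edge is now just above the slot, between the strips. In the crop the near strip runs from (372,447) to (490,340), the far strip's end is at (305,425), and the plate's bottom corner is at (345,425). By eye it looks a few mm too far to +y, so I'll refit on colour with weights.

```bash
cat > f3.py <<'E'
from fit import *
import sys
def colfit(n,z0,show=True):
    img,L=load(n); f=img.astype(float); V=f.max(-1); sat=f[...,0]-f[...,2]
    plate_=np.clip((125-V)/70,0,1)            # dark / amber = 1, white/shadow = 0
    orange=(V>150)&(sat>70)
    box=(abs(L[...,0])<22)&(abs(L[...,1])<42)&(L[...,2]>68)&(L[...,2]<z0+40)
    Wt=(box&~orange).astype(float)
    out=[]
    for e in (-1,0,1,2):
        mod=plate(z0+e,z0+60)
        g=lambda v:(Wt*(render(mod(*v))-plate_)**2).sum()
        s=min((g((x,y)),x,y) for x in np.arange(-8,8.1,1) for y in np.arange(-8,8.1,1))
        r=minimize(g,s[1:],method='Nelder-Mead',options=dict(initial_simplex=[s[1:],(s[1]+.8,s[2]),(s[1],s[2]+.8)])); out.append((e,r.x.round(2),round(r.fun,2)))
    return out,Wt.sum()
if __name__=='__main__':
    print('before',colfit('side2.npz',93.5)); print('now',colfit('side3.npz',78.3))
    img,L=load('side0.npz'); f=img.astype(float); on=f[...,0]-f[...,2]; bg=np.median(on)
    box=(abs(L[...,0]+2)<20)&(abs(L[...,1]-2)<40)&(abs(L[...,2]-75)<8)
    on=np.clip((on-np.median(on[box]))/130,0,1)*box
    # free strip half-spacing
    for hs in (8.5,9,9.5,10):
        st=lambda x,y:[[(x+s*hs-1.2,y-28,75),(x+s*hs+1.2,y-28,75),(x+s*hs+1.2,y+28,75),(x+s*hs-1.2,y+28,75)] for s in (1,-1)]
        print('slot',hs,best(on,st,0))
    # dark slot itself
    V=f.max(-1); dk=np.clip((np.median(V[box])-V)/90,0,1)*box*(on<.1)
    sl=lambda x,y:[[(x-4,y-27.5,75),(x+4,y-27.5,75),(x+4,y+27.5,75),(x-4,y+27.5,75)]]
    print('dark slot',best(dk,sl,0))
E
python3 f3.py
```

```text
before ([(-1, array([-0.73,  4.69]), np.float64(2.29)), (0, array([-1.6,  6. ]), np.float64(2.3)), (1, array([-2.43,  7.39]), np.float64(2.3)), (2, array([-3.43,  9.29]), np.float64(2.28))], np.float64(303.0))
now ([(-1, array([-4.37,  6.  ]), np.float64(1.38)), (0, array([-5.2,  7.3]), np.float64(1.38)), (1, array([-6.09,  9.  ]), np.float64(1.25)), (2, array([-6.81, 10.08]), np.float64(1.25))], np.float64(268.0))
slot 8.5 (array([-3.2 ,  2.11]), np.float64(9.24), np.float64(40.5))
slot 9 (array([-3.19,  1.43]), np.float64(7.25), np.float64(40.5))
slot 9.5 (array([-3.21,  3.34]), np.float64(6.27), np.float64(40.5))
slot 10 (array([-3. ,  4.5]), np.float64(7.61), np.float64(40.5))
dark slot (array([-3.25,  1.5 ]), np.float64(8.16), np.float64(22.9))
```

Call:
step_arm:
  rows:
    - [[-1.3,0,1],-0.1]
    - [[-1.3,0,2],-0.1]
    - [[-1.3,0,3],-0.1]
    - [[-1.3,0,4],-0.1]
    - [[-1.3,0,5],-0.1]
    - [[-1.3,0,6],-0.1]
    - [[-1.3,0,6],-0.1]

```text
clock: 8.32
eef_pos: [0.5686, 0.0561, 0.1958]
tool_rot: [0.669, 0.743, -0.0, -0.0]
ft_force: [0.5, -0.1, -1.1]
grip_width: 0.0094
grasp_force: 59.2
```

Call:
step_arm:
  rows:
    - [[0,0,1.5],0]
    - [[0,0,3],0]
    - [[0,0,4.5],0]
    - [[0,0,6],0]
    - [[0,0,6],0]

```text
clock: 8.95
eef_pos: [0.5685, 0.056, 0.1897]
tool_rot: [0.669, 0.743, -0.0, -0.0]
ft_force: [-0.4, -0.1, -1.8]
grip_width: 0.0097
grasp_force: 59.2
```

Call:
step_arm:
  rows:
    - [[0,0,5],0]
    - [[0,0,10],0]
    - [[0,0,15],0]
    - [[0,0,20],0]
    - [[0,0,25],0]
    - [[0,0,30],0]
    - [[0,0,33],0]
    - [[0,0,35],0]
    - [[0,0,36.5],0]
    - [[0,0,36.5],0]

```text
clock: 10.2
eef_pos: [0.5686, 0.056, 0.1534]
tool_rot: [0.67, 0.743, -0.0, -0.0]
ft_force: [-0.1, 0.6, -0.3]
grip_width: 0.0094
grasp_force: 59.2
```

Call:
step_arm:
  rows:
    - [[0,0,0.7],0]
    - [[0,0,1.3],0]
    - [[0,0,1.3],0]

```text
clock: 10.58
eef_pos: [0.5688, 0.0561, 0.1526]
tool_rot: [0.669, 0.743, 0.0, 0.0]
ft_force: [-1.3, -0.9, 1.9]
grip_width: 0.0091
grasp_force: 59.7
```

Call:
step_arm:
  rows:
    - [[0,0,0],0]
    - [[0,0,0],0]
    - [[0,0,0],0]
    - [[0,0,0],0]
  claw: 0.2

```text
clock: 11.08
eef_pos: [0.5686, 0.056, 0.152]
tool_rot: [0.669, 0.743, -0.0, -0.0]
ft_force: [-0.6, 1.1, 0.3]
grip_width: 0.0343
grasp_force: 0.0
```

Call:
step_arm:
  rows:
    - [[0,0,-10],0]
    - [[0,0,-25],0]
    - [[0,0,-45],0]
    - [[0,0,-70],0]
    - [[0,0,-100],0]
    - [[0,0,-100],0]
    - [[0,0,-100],0]

```text
clock: 11.95
eef_pos: [0.5686, 0.056, 0.2524]
tool_rot: [0.669, 0.743, 0.0, 0.0]
ft_force: [0.4, -1.0, 0.2]
grip_width: 0.0338
grasp_force: 0.0
```

Run:
```python
from h import *
need(.4955,-.308,.25,88)
img,d,w=cloud('side'); np.savez('side4.npz',img=img,w=w)
m=(abs(w[...,0]-.569)<.03)&(abs(w[...,1]-.058)<.045)&(w[...,2]>.085)&(w[...,2]<.115)
q=w[m]; print(len(q),np.percentile(q,[5,50,95],0).round(4).tolist())
```

```text
t 11.95 eef [0.5686 0.056  0.2524] yawY 5.94 tilt [0.0005 0.    ] w 0.0338 gf 0.0 F [ 0.4 -1.   0.2] q [ 0.1   0.41  0.1   1.27 -0.    1.57]
SHIFT [-354.5 -110.4    2.3] TURN -82.06
94 [[0.5579, 0.0326, 0.0864], [0.5651, 0.0647, 0.0951], [0.5729, 0.0884, 0.1]]
```

Call:
step_arm:
  rows:
    - [[-30,-9,0],-9]
    - [[-70,-22,0],-18]
    - [[-110,-34,0],-27]
    - [[-150,-47,0],-36]
    - [[-190,-59,0],-45]
    - [[-230,-72,0],-54]
    - [[-270,-84,0],-63]
    - [[-310,-97,0],-72]
    - [[-340,-106,0],-79]
    - [[-354.5,-110,0],-82]
    - [[-354.5,-110,0],-82]
    - [[-354.5,-110,0],-82]

```text
clock: 13.5
eef_pos: [0.4958, -0.3072, 0.2513]
tool_rot: [0.018, 1.0, 0.001, -0.001]
ft_force: [-0.4, 0.0, -0.4]
grip_width: 0.034
grasp_force: 0.0
```

Run:
```python
from h import *
need(.4955,-.308,.1065,88)
img,d,w=cloud('top'); np.savez('top5.npz',img=img,w=w)
i2,d2,w2=cloud('side')
z=np.load('top0.npz')
o=[cv2.resize(a,(390,390),interpolation=cv2.INTER_CUBIC) for a in (z['img'][255:295,434:474],i2[150:230,350:430])]
save('c5',np.hstack(o))
x,y,h=[z['w'][...,i] for i in range(3)]
hsv=cv2.cvtColor(z['img'],cv2.COLOR_RGB2HSV)
red=((hsv[...,0]<10)|(hsv[...,0]>170))&(hsv[...,1]>120)&(abs(x-.495)<.04)&(abs(y+.307)<.04)
q=z['w'][red]; print(len(q),q.mean(0).round(4)); t=q[:,:2]-q[:,:2].mean(0); u,s,v=np.linalg.svd(t); print('red line dir deg',np.degrees(np.arctan2(v[0,1],v[0,0])),s)
print(cv2.minAreaRect(q[:,:2].astype(np.float32)))
m=(h>.05)&(abs(x-.495)<.04)&(abs(y+.307)<.04); t=z['w'][m][:,:2]; c=t.mean(0); u,s,v=np.linalg.svd(t-c); print('wing',c,np.degrees(np.arctan2(v[0,1],v[0,0])),np.percentile(z['w'][m],[3,97],0))
# top slot filter check
m=(abs(w[...,0]-.569)<.03)&(abs(w[...,1]-.058)<.045)&(w[...,2]>.09); print('filter top', m.sum(), cv2.minAreaRect(w[m][:,:2].astype(np.float32)),np.median(w[m],0)) if m.sum() else 0
```

```text
t 13.5 eef [ 0.4958 -0.3072  0.2513] yawY 87.93 tilt [-0.0013  0.0013] w 0.034 gf 0.0 F [-0.4  0.  -0.4] q [-0.55  0.43  0.14  1.28  0.   -0.52]
SHIFT [  0.   -1.  144.8] TURN -0.07
66 [ 0.4981 -0.306   0.058 ]
red line dir deg 176.72472460795527 [0.08459507 0.04633685]
((0.49799296259880066, -0.3066536784172058), (0.033397920429706573, 0.034706465899944305), 58.998966217041016)
wing [ 0.49480237 -0.30682413] -179.18743357803618 [[ 0.47485984 -0.31410742  0.05291999]
 [ 0.51574852 -0.30043259  0.06646894]]
filter top 130 ((0.5693945288658142, 0.05757535248994827), (0.012162338010966778, 0.05785084515810013), 5.7750244140625) [0.56857843 0.05652492 0.0979507 ]
```

View pics/c5.png

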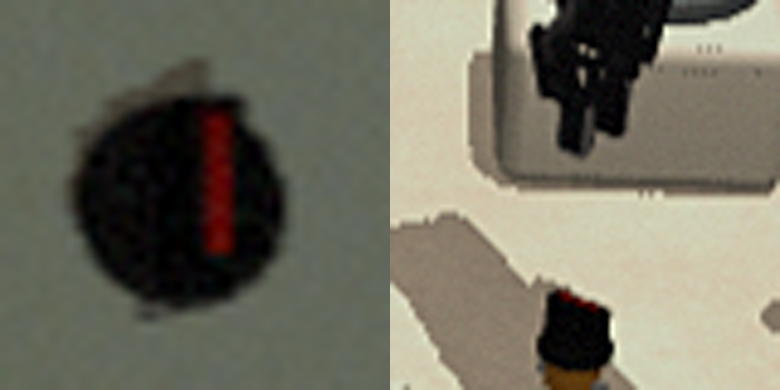

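The left half of the crop (top view) shows the wing's red line pointing nearly along world x. The right half (side view) shows the open fingers above the cap. The filter top measures (0.569, 0.058) at z 98 mm, so it is home. Now I'll descend onto the wing.

Call:
step_arm:
  rows:
    - [[0,-0.5,40],0]
    - [[0,-0.5,80],0]
    - [[0,-0.5,110],0]
    - [[0,-0.5,125],0]
    - [[0,-0.5,135],0]
    - [[0,-0.5,144],0]
    - [[0,-0.5,144],0]
    - [[0,-0.5,144],0]

```text
clock: 14.6
eef_pos: [0.4964, -0.3088, 0.1089]
tool_rot: [0.018, 1.0, -0.0, 0.001]
ft_force: [0.0, 0.0, 0.3]
grip_width: 0.0341
grasp_force: 0.0
```

Call:
step_arm:
  rows:
    - [[0,0,0],0]
    - [[0,0,0],0]
    - [[0,0,0],0]
    - [[0,0,0],0]
    - [[0,0,0],0]
    - [[0,0,0],0]
  claw: 1

```text
clock: 15.35
eef_pos: [0.4963, -0.3086, 0.1088]
tool_rot: [0.018, 1.0, -0.0, 0.001]
ft_force: [0.2, 0.9, 5.8]
grip_width: 0.013
grasp_force: 60.8
```

Call:
step_arm:
  rows:
    - [[0,0,-5],0]
    - [[0,0,-20],0]
    - [[0,0,-50],0]
    - [[0,0,-85],0]
    - [[0,0,-110],0]
    - [[0,0,-110],0]
    - [[0,0,-110],0]

```text
clock: 16.23
eef_pos: [0.4954, -0.3082, 0.2172]
tool_rot: [0.018, 1.0, 0.0, -0.001]
ft_force: [-0.3, 0.1, -2.6]
grip_width: 0.0131
grasp_force: 60.0
```

```bash
python3 -c "
from h import *
need(.582,-.0662,.208,95.8)
img,d,w=cloud('side');save('s6',img)"
```

```text
t 16.23 eef [ 0.4954 -0.3082  0.2172] yawY 87.94 tilt [-0.0014  0.0009] w 0.0131 gf 60.0 F [-0.3  0.1 -2.6] q [-0.56  0.45  0.08  1.2  -0.   -0.52]
SHIFT [-77.9 244.9   9.3] TURN -7.86
```

Call:
step_arm:
  rows:
    - [[-12,38,0],-1]
    - [[-25,77,0],-2]
    - [[-38,116,0],-4]
    - [[-51,155,0],-5]
    - [[-64,194,0],-6]
    - [[-73,228,0],-7]
    - [[-78,245,0],-8]
    - [[-78,245,5],-8]
    - [[-78,245,12],-8]
    - [[-78,245,12],-8]
    - [[-78,245,12],-8]

```text
clock: 17.65
eef_pos: [0.5824, -0.0674, 0.206]
tool_rot: [-0.051, 0.999, -0.0, -0.0]
ft_force: [-0.5, 0.2, -1.4]
grip_width: 0.0129
grasp_force: 59.8
```

Run:
```python
from h import *
need(.5822,-.066,.175,95.9)
i2,d2,w2=cloud('side'); it,dt,wt=cloud('top')
a=cv2.resize(i2[190:260,290:360],(400,400),interpolation=cv2.INTER_CUBIC);b=cv2.resize(it[200:270,320:390],(400,400),interpolation=cv2.INTER_CUBIC)
save('c6',np.hstack([a,b]))
```

```text
t 17.65 eef [ 0.5824 -0.0674  0.206 ] yawY 95.85 tilt [-0.0002 -0.0001] w 0.0129 gf 59.8 F [-0.5  0.2 -1.4] q [-0.12  0.47  0.07  1.18 -0.   -0.22]
SHIFT [ 0.1  1.4 31. ] TURN -0.05
```

View pics/c6.png

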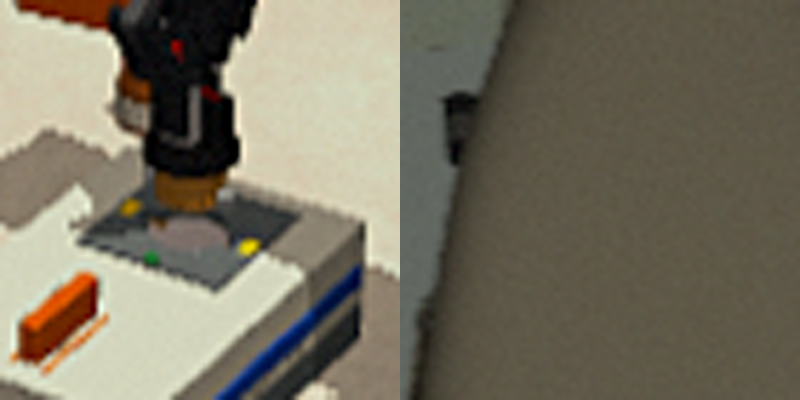

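The left half of the crop (side view) shows the orange filter seated, with the cap upright just above the port. The top view is blocked by the arm.

Call:
step_arm:
  rows:
    - [[0,1,8],0]
    - [[0,1,15],0]
    - [[0,1,19],0]
    - [[0,1,21],0]
    - [[0,1,23],0]
    - [[0,1,25],0]
    - [[0,1,25],0]

```text
clock: 18.62
eef_pos: [0.5825, -0.0654, 0.181]
tool_rot: [-0.052, 0.999, -0.0, -0.0]
ft_force: [0.3, -0.2, -1.4]
grip_width: 0.013
grasp_force: 59.8
```

Call:
step_arm:
  rows:
    - [[0,0,2],0]
    - [[0,0,4],0]
    - [[0,0,6],0]
    - [[0,0,8],0]
    - [[0,0,10],0]
    - [[0,0,10],0]

```text
clock: 19.38
eef_pos: [0.5826, -0.0654, 0.1716]
tool_rot: [-0.052, 0.999, -0.0, 0.0]
ft_force: [-2.0, 1.0, 4.0]
grip_width: 0.0128
grasp_force: 60.7
```

Call:
step_arm:
  rows:
    - [[0,0,1.5],0]
    - [[0,0,3],0]
    - [[0,0,4.5],0]
    - [[0,0,6],0]
    - [[0,0,7],0]
    - [[0,0,7],0]

```text
clock: 20.12
eef_pos: [0.5827, -0.0654, 0.1651]
tool_rot: [-0.052, 0.999, -0.0, 0.001]
ft_force: [-3.3, 0.0, 8.3]
grip_width: 0.0129
grasp_force: 61.3
```

Call:
step_arm:
  rows:
    - [[0,0,1],0]
    - [[0,0,2],0]
    - [[0,0,2.5],0]
    - [[0,0,2.5],0]

```text
clock: 20.62
eef_pos: [0.5827, -0.0654, 0.1646]
tool_rot: [-0.052, 0.999, -0.0, 0.001]
ft_force: [-6.5, 0.3, 17.2]
grip_width: 0.0132
grasp_force: 62.8
```

Call:
step_arm:
  rows:
    - [[0.4,0,-0.3],0]
    - [[0.4,0,-0.3],7]
    - [[0.4,0,-0.3],14]
    - [[0.4,0,-0.3],21]
    - [[0.4,0,-0.3],28]
    - [[0.4,0,-0.3],28]

```text
clock: 21.38
eef_pos: [0.5826, -0.0661, 0.1646]
tool_rot: [0.192, 0.981, -0.001, 0.002]
ft_force: [-5.4, -0.5, 14.8]
grip_width: 0.0126
grasp_force: 62.5
```

```bash
python3 -c "
from h import *
need(.5825,-.0656,.1646,9)
print(bot.get_obs()['ft_torque'].round(2))"
```

```text
t 21.38 eef [ 0.5826 -0.0661  0.1646] yawY 67.89 tilt [ 0.0028 -0.0019] w 0.0126 gf 62.5 F [-5.4 -0.5 14.8] q [-0.11  0.5   0.01  1.08 -0.    0.27]
SHIFT [0.3 0.5 0. ] TURN 58.89
[-0.32  1.37  0.06]
```

Call:
step_arm:
  rows:
    - [[0,0,0],8]
    - [[0,0,0],16]
    - [[0,0,0],24]
    - [[0,0,0],32]
    - [[0,0,0],40]
    - [[0,0,0],47]
    - [[0,0,0],53]
    - [[0,0,0],57]
    - [[0,0,0],57]
    - [[0,0,0],57]

```text
clock: 22.62
eef_pos: [0.5822, -0.0671, 0.1646]
tool_rot: [0.637, 0.771, -0.001, 0.002]
ft_force: [-5.9, -4.1, 16.3]
grip_width: 0.0127
grasp_force: 62.6
```

Run:
```python
from h import *
need(.5825,-.0656,.1646,8)
print(bot.get_obs()['ft_torque'].round(2))
i2,d2,w2=cloud('side'); np.savez('side7.npz',img=i2,w=w2)
save('c7',cv2.resize(i2[190:260,280:370],(720,560),interpolation=cv2.INTER_CUBIC))
```

```text
t 22.62 eef [ 0.5822 -0.0671  0.1646] yawY 10.9 tilt [ 0.0019 -0.0041] w 0.0127 gf 62.6 F [-5.9 -4.1 16.3] q [-0.11  0.5   0.01  1.08 -0.    1.27]
SHIFT [1.4 0.6 0. ] TURN 2.9
[-0.92  1.65  0.21]
```

View pics/c7.png

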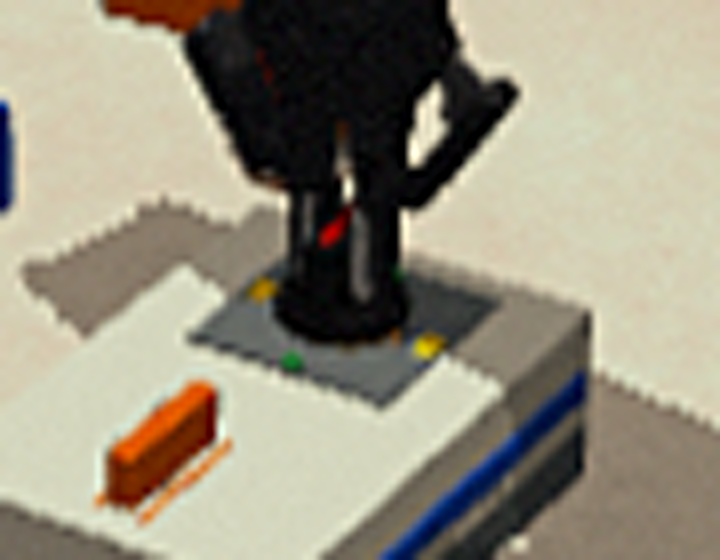

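The picture shows the red line at (338,228) turned towards the green dots, the disc down on the collar and the filter still seated. I'll take up the last play and then hand in.

Call:
step_arm:
  rows:
    - [[0,0,0],1.5]
    - [[0,0,0],3]
    - [[0,0,0],3]
    - [[0,0,0],3]

```text
clock: 23.18
eef_pos: [0.5821, -0.0672, 0.1646]
tool_rot: [0.657, 0.754, -0.001, 0.002]
ft_force: [-6.8, -4.2, 16.6]
grip_width: 0.0131
grasp_force: 62.5
```

```bash
python3 -c "
from h import *
need(.5825,-.0656,.1646,8)
print(bot.get_obs()['ft_torque'].round(2))
print(bot.job_done())"
```

```text
t 23.18 eef [ 0.5821 -0.0672  0.1646] yawY 7.9 tilt [ 0.0017 -0.0042] w 0.0131 gf 62.5 F [-6.8 -4.2 16.6] q [-0.11  0.5   0.01  1.08 -0.    1.32]
SHIFT [1.5 0.6 0. ] TURN -0.1
[-0.96  1.75  0.14]
the job is handed in; nothing more can be done
None
```

Job handed in at 23.2 s: the orange filter is home in the slot and released, and the cap is held fully down and turned about 88° with the grip on; the judge's verdict was not reported back.

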